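# Ease open a label printer's touch-latch cover to reach the label roll

## Robot

A 6-joint arm with a two-finger parallel gripper is mounted at the origin on the work surface. World frame = base frame: x ahead of the robot, y to its left, z up, the work surface at z = 0. Lengths are in mm, angles in rad, forces in N, time in s.
With the tool pointing down it reaches from about 250 to 725 mm from the base axis. Payload 4 kg.
Tool frame: the origin (TCP) lies on the front face of the gripper's body, between the roots of the fingers; the fingertips stand 73 mm ahead of it and the grasp point (between the pads) lies r.pinch_z ahead of it (r.pinch_z is the distance from the TCP to the grasp point, in mm); z points along the fingers, y is the line along which they close (so a half turn about z gives the same grasp; the last joint's range is limited). The gripper opens to 85 mm and grips with 20 to 120 N. Pads are 22 mm wide; open, the fingers measure 114 mm over their backs; the gripper's body (76 mm by 85 mm) begins 54 mm behind the grasp point. The pads swing forward as they close: fully open they stand 13 mm farther back than shut.
Start: joints at [-1.209, 0.241, 0.005, 1.335, 0, 1.571], TCP at [176.977, -467.631, 303.906] pointing down, gripper open.
Joint ranges: [-2.72, 2.72], [-1.05, 1.87], [-1.09, 1.28], [-1.99, 2.15], [-1.42, 1.44], [-3.14, 3.14]. Speed limits (rad/s): [2.79, 2.79, 3.14, 3.14, 3.14, 3.14].

## Interface

Orientations are given as a unit quaternion [x, y, z, w].
In Python, from plant import r, viewer gives the robot as it stands. The module is installed in compiled form; this text tells all that it offers.
- The arm moves only by the shell command python3 -m crank 'ROWS' [FORCE]. ROWS is JSON, a list that holds one entry, the list of rows, each a list of 5 numbers: the shift along the tool's x, y, z in m, then the turn about the tool's z in degrees, then the opening, from 0 (shut) to 1 (fully open). A call has 1 to 20 rows; each row is the pose to reach, as a shift and turn from the pose commanded when the call began, along the tool's axes at that moment; what a row does not reach only later rows make up. A row lasts 1/12 s, in which the tool goes at most 41.7 mm and 7.16 degrees, less where a joint would pass 70% of its speed; a pose out of reach is approached as far as the arm can. A call with a gripper value outside its range is refused whole. The fingers move at their own pace and stop on an object; FORCE is the grip in N (left out, the last holds). Time passes only in rows, so rows that repeat a pose let the fingers close. It gives the time, the measured TCP pose, the force, the opening and the grip force at its end, in the units of the state.
- r.sense(): the state, without advancing time (a new reading comes with each control period).
- viewer.capture(name): name is "scene" or "top" or "wrist"; returns the picture (384x512x3 uint8, red, green, blue); there is no depth.
- viewer.camera_params(name): a dict with "vfov" (degrees; the focal length in pixels is half the picture's height over the tangent of half this angle, whatever the lens; pixels are square), "cx", "cy" (the principal point, pixels), "k1" (the pictures are not rectified: a ray, as slopes to the right and down, at radius r is drawn at 1 + k1 r^2 times it, then the intrinsics apply), "R" (3x3) and "t" (3): a world point X has camera coordinates R X + t. Camera axes: x right, y down, z forward; pixel columns grow to the right and rows downward; lengths in mm; the calibration is good to about 2 mm. A picture is of the moment at which its call begins: read the wrist's pose just before it. camera_params takes no time and is no camera call; for the wrist camera it gives the pose at the moment of the call.
- r.close_job(): hands the job in; it is judged then, once.
The state is a dict: "time_s": time; "joints": joint angles; "dq": joint speeds; "tau": joint torques, N m; "position": TCP position; "ee_rot": TCP orientation; "wrist_force": force on the tool from outside, world axes, zero at the start; "moment": the same for the moment, N m; "width": finger opening in mm; "gripper_force": force on a finger pad.
Only numpy, scipy, OpenCV 4.12 (cv2) and the standard library are available. Lean on these libraries where they do the work, as an engineer would, in place of code of your own. Each camera call takes 0.05 s, during which the arm holds its last target. There are 200 camera calls.

## Task

Open the label printer's push-to-open top cover so that the label roll can be changed: press the cover gently near its front edge until the latch clicks, keep your fingers on it so that it comes up slowly as it springs open rather than flying up, then reach under its front edge and swing it over past upright until it rests open on its stop. Leave the things standing around the printer where they are.

Things in the scene. Friction and masses are not known exactly. Their poses are not given: they have to be found in the camera images.
- printer: Fixed label printer, off-white box 260 (x) x 170 (y) x 120 mm high on a dark plinth that lifts it 8 to 32 mm off the counter; origin under the box's centre, on the plinth, z up; its front (dark label slot, two small buttons) faces its own -x. A grey cover closes the opening in its top; ahead of it a fixed deck, behind it vent slots. Pressing printer or cover with more than 45 N counts as damage.
- cover (a joint): Cover's hinge, rad: 0 closed and latched, its top flush with the deck; negative pressed in (rigid stop at -0.07); 1.57 upright; 1.85 open on its stop, leaning back. Flat panel 150 mm from hinge to front edge, 120 mm wide, 8 mm thick, about 0.2 kg. Moving faster than 2.5 rad/s counts as flying. From 0.43 it must be lifted; it falls back until past upright, then leans onto its stop.
- cover_hinge (a point): Middle of the hinge line at the cover's rear edge, 66 mm behind the printer's centre (its +x), 116 mm above the printer's origin; fixed. The line runs along the printer's y, in the panel's middle plane. After the click a spring plunger lifts the cover to 0.43 rad, where it rests; the latch does not catch again: pushed shut, the cover springs up again.
- press_pad (a point): Centre of the press mark, a thin disc 26 mm across on the cover's top face, midway across, 125 mm from the hinge line; moves with the cover. Pressed here, the resistance grows to about 8 N, then the latch clicks some 4 to 6 mm in (-0.03 to -0.045 rad) and it drops to 4 N; pressed less it stays latched. The freed cover pushes up with about 3 N; let go, it flies up at some 8 rad/s.
- front_lip (a point): Middle of the cover's free front edge, at mid thickness, 150 mm from the hinge line; moves with the cover. Closed, a 3 mm gap parts it from the deck; at 0.43 rad it stands about 59 mm above the deck.
- deck (a point): Middle of the fixed deck ahead of the cover, on its top face, 120 mm above the printer's origin, 110 mm ahead of the printer's centre; the deck is 43 mm deep and 170 mm wide.
- stapler: Loose black and steel stapler, 135 x 34 x 44 mm, beside the printer; origin under its centre. Leave alone.
- mug: Loose white mug, 78 mm across, 85 mm high, handle to its +y; origin under its centre. Leave alone.
- spare_roll: Loose spare roll of labels standing on end, 68 mm across, 80 mm high; origin under its centre. Leave alone.
- note_block: Loose block of note paper, 76 x 76 x 40 mm; origin under its centre. Leave alone.

How it is judged (in metres and radians):
On the way, in this order (a step that is already met when the one before it is completed fails the run):
1. the cover is pressed in with the fingers far enough for the latch to click (value of joint cover below -0.03 rad and contact force between the fingers and printer above 0.5 N), for 0.02 s.
2. the cover is caught: the fingers are on it while it is part way up (0.08 to 0.5 rad) (value of joint cover between 0.08 and 0.5 rad and contact force between the fingers and printer above 0.2 N), for 0.15 s.
At the end, for the whole second after the job is handed in: The cover stands open past upright, at 1.7 rad or more, and is at rest (value of joint cover above 1.7 rad and velocity of joint cover between -0.1 and 0.1 rad/s); the robot touches nothing.
It fails at once if the cover flies up or is flung (faster than 2.5 rad/s) (velocity of joint cover above 2.5 rad/s).
It fails at once if the printer or its cover is pressed with more than 45 N (contact force between any of the arm, the fingers and printer above 45 N).
It fails at once if a thing beside the printer (stapler, mug, spare roll, note block) is moved by more than 20 mm (distance of any of stapler, mug, spare_roll, note_block from where it was at the start of the episode above 0.02 m).
It also fails if it takes over 53 s, if anything falls off the work surface, if the arm or the gripper's body presses on something with over 40 N, if the wrist force passes 120 N, or if a joint passes its speed limit or range.

## Working session

There is one attempt and no reset: what is moved stays moved. The work goes in short steps, Python scripts to look and compute and a shell command to move; the robot and the scene stay as the last step left them, time stands still between calls to the robot, and variables do not carry over. Pictures are saved under pics/ and viewed, at most 10 in all, crops included, and the job is handed in when it is done.

```bash
mkdir -p pics; python3 - <<'E'
from plant import r,viewer
import cv2
s=r.sense();print(s['time_s'],s['position'],s['ee_rot'],s['width'],r.pinch_z)
for n in("scene","top"):
    cv2.imwrite(f'pics/{n}.png',viewer.capture(n)[:,:,::-1]);print(n,viewer.camera_params(n))
E
```

```text
0.0 [ 176.80485644 -467.18747795  303.02698227] [ 9.83682861e-01  1.79908222e-01 -1.89726937e-04 -1.01255606e-03] 85.35539399421677 53.900000000000006
scene {'vfov': 47.62116697159367, 'cx': 256.0325105225121, 'cy': 193.43758687963876, 'k1': -0.09814445804227657, 'R': array([[ 0.59650038,  0.80259527,  0.00530408],
       [ 0.67844458, -0.50067684, -0.53762036],
       [-0.42883593,  0.32428927, -0.84317034]]), 't': array([-400.49379471, -275.75112935, 1218.63736994])}
top {'vfov': 52.75406250302745, 'cx': 251.6867883089819, 'cy': 191.14276009981975, 'k1': -0.11240734431474232, 'R': array([[-0.02374651, -0.99970786, -0.00450536],
       [-0.99555654,  0.02405819, -0.09104055],
       [ 0.09112235,  0.00232345, -0.99583699]]), 't': array([ 98.65984655, 557.76043011, 994.39325492])}
```

View pics/scene.png

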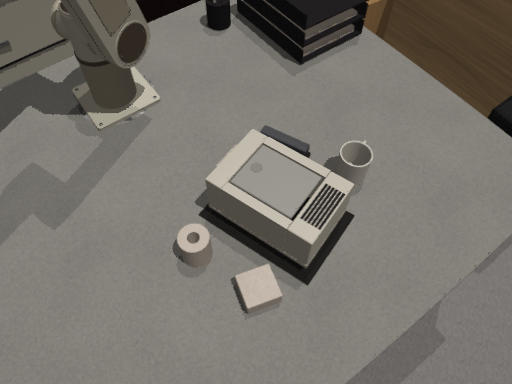

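View pics/top.png

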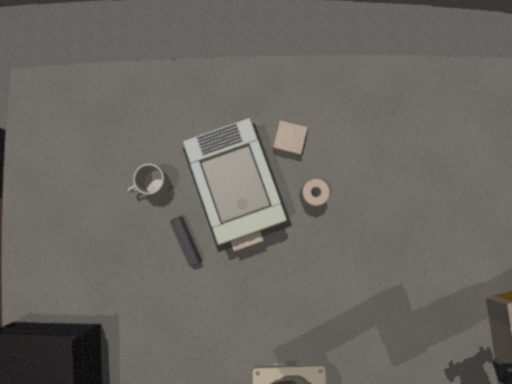

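The top view shows the printer with its front toward the robot, box top corners near (184,138), (252,120), (286,220) and (217,243), and the press mark near (242,204). In the scene view the mark is near (256,168). I'll enlarge both.

```bash
python3 - <<'E'
import cv2,numpy as np
a=cv2.imread('pics/scene.png')[120:270,195:365];b=cv2.imread('pics/top.png')[110:260,170:300]
f=lambda i,w:cv2.resize(i,None,fx=w,fy=w,interpolation=cv2.INTER_CUBIC)
a=f(a,2.6);b=f(b,2.6)
a=cv2.convertScaleAbs(a,alpha=1.1);b=cv2.convertScaleAbs(b,alpha=1.3)
cv2.imwrite('pics/c.png',np.hstack([a,b]));print(a.shape,b.shape)
E
```

```text
(390, 442, 3) (390, 338, 3)
```

View pics/c.png

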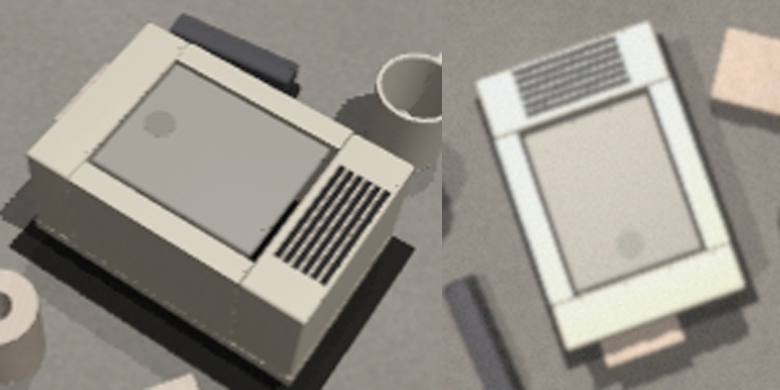

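```bash
cat >h.py <<'E'
import numpy as np,cv2
from scipy.optimize import least_squares
def proj(p,X):
    c=np.atleast_2d(X)@np.array(p['R']).T+p['t'];f=192/np.tan(np.radians(p['vfov']/2))
    s=c[:,:2]/c[:,2:];s=s*(1+p['k1']*(s**2).sum(1,keepdims=True));return s*f+[p['cx'],p['cy']]
def P(v,L):
    x,y,z,a=v;c,s=np.cos(a),np.sin(a);return np.array(L)@np.array([[c,s,0],[-s,c,0],[0,0,1]])+[x,y,z]
E
python3 - <<'E'
from h import *
from plant import viewer
L=np.array([[-130,85,120],[-130,-85,120],[130,85,120],[130,-85,120],[-59,0,120],[-84,60,120],[-84,-60,120]],float)
S=np.array([[152,24],[28,157],[412,166],[301,323],[160,124],[180,62],[92,160]])/2.6+[195,120]
T=(np.array([[571,349],[745,289],[477,82],[652,22],[629,244],[575,294],[703,249]])-[442,0])/2.6+[170,110]
ps,pt=viewer.camera_params('scene'),viewer.camera_params('top')
f=lambda v:np.r_[(proj(ps,P(v,L))-S).ravel(),(proj(pt,P(v,L))-T).ravel()]
o=least_squares(f,[500,50,20,.3],x_scale=[10,10,10,.1],loss='soft_l1')
print(o.x,f(o.x).round(1).reshape(-1,7,2).tolist())
np.save('v.npy',o.x)
v=o.x
print('pad',P(v,[-59,0,120]),'lip',P(v,[-84,0,116]),'hinge',P(v,[66,0,116]))
# others from top view
def ground(p,u,z):
    return least_squares(lambda q:(proj(p,np.r_[q,z])-u).ravel(),[500,0]).x
for n,u,z in(('mug',(149,178),85),('roll',(316,191),80),('note',(291,136),40),('stapler',(187,241),44)):print(n,ground(pt,u,z))
E
```

```text
[5.76158968e+02 1.27689551e+02 1.96449998e+01 3.13237107e-01] [[[-2.0, -0.9], [-2.4, -1.2], [0.3, 0.7], [-0.1, 1.3], [-1.3, 0.6], [-2.4, 0.9], [-2.0, 0.2]], [[-2.7, 0.7], [-0.5, -0.5], [-1.7, -0.6], [-1.6, -0.8], [-0.4, 0.1], [-0.5, -0.4], [-1.1, -0.2]]]
pad [520.02984439 109.50930013 139.64499982] lip [496.24631753 101.80580418 135.64499982] hinge [638.94747871 148.02677992 135.64499982]
mug [593.91019323 342.23145251]
roll [551.46606184 -75.58354733]
note [702.27447042 -21.98101847]
stapler [433.58595688 254.59825005]
```

```bash
python3 -m crank '[[[0.525,-0.418,0.043,-87.2,0],[0.525,-0.418,0.043,-87.2,0],[0.525,-0.418,0.043,-87.2,0],[0.525,-0.418,0.043,-87.2,0],[0.525,-0.418,0.043,-87.2,0],[0.525,-0.418,0.043,-87.2,0],[0.525,-0.418,0.043,-87.2,0],[0.525,-0.418,0.043,-87.2,0],[0.525,-0.418,0.043,-87.2,0],[0.525,-0.418,0.043,-87.2,0],[0.525,-0.418,0.043,-87.2,0],[0.525,-0.418,0.043,-87.2,0],[0.525,-0.418,0.043,-87.2,0],[0.525,-0.418,0.043,-87.2,0],[0.525,-0.418,0.043,-87.2,0],[0.525,-0.418,0.043,-87.2,0],[0.525,-0.418,0.043,-87.2,0],[0.525,-0.418,0.043,-87.2,0],[0.525,-0.418,0.043,-87.2,0],[0.525,-0.418,0.043,-87.2,0]]]' 20
python3 - <<'E'
from h import *
from plant import r,viewer
s=r.sense();p=viewer.camera_params('wrist');im=viewer.capture('wrist')[:,:,::-1].copy()
print(s['time_s'],s['position'],s['joints'],s['ee_rot'],s['wrist_force'],s['width'])
v=np.load('v.npy');np.save('Rw.npy',p['R']);print(p)
cv2.imwrite('pics/w.png',im)
L=np.array([[-130,85,120],[-130,-85,120],[130,85,120],[130,-85,120],[-59,0,120],[-84,60,120],[-84,-60,120],[66,60,120],[66,-60,120]],float)
for q in proj(p,P(v,L)):cv2.circle(im,tuple(int(t) for t in q.clip(-99,999)),2,(0,0,255),-1)
cv2.imwrite('pics/w2.png',im)
E
```

```text
time_s: 1.77
position: [519.2, 108.0, 260.7]
ee_rot: [0.589, 0.808, -0.001, -0.0]
wrist_force: [-1.1, 0.5, 0.4]
width: -0.0
gripper_force: 0.0
1.7667 [519.19769767 108.00576357 260.66311399] [ 2.05274298e-01  3.23384333e-01  3.54522704e-03  1.25249982e+00
 -4.02058500e-04  1.46427743e+00] [ 5.88741626e-01  8.08320891e-01 -7.06606724e-04 -3.68816459e-04] [-1.12781206  0.50668519  0.35618394] -0.005447372223209854
{'vfov': 61.85943395851842, 'cx': 263.12240557026746, 'cy': 188.02820704520977, 'k1': -0.07354228453951439, 'R': array([[ 9.51638291e-01,  3.07219973e-01, -6.72355637e-04],
       [ 2.91643622e-01, -9.02696952e-01,  3.16357725e-01],
       [ 9.65844783e-02, -3.01254213e-01, -9.48639730e-01]]), 't': array([-526.85825144,  -81.39266708,  321.327258  ])}
```

View pics/w2.png

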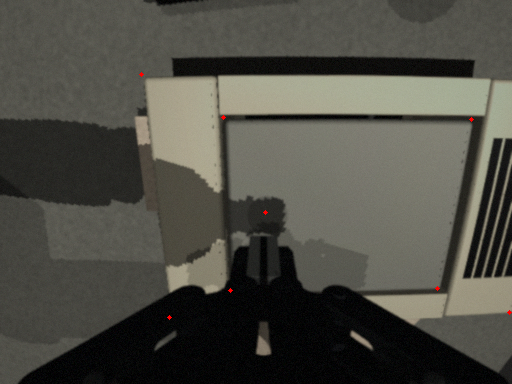

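The wrist view puts the front +y box corner at about (146,79), against (141,74) predicted. The cover corners are near (227,120), (472,122) and (442,291), so the model is within about 3 mm. I'll refit with these points included.

```bash
python3 - <<'E'
from h import *
from plant import viewer
L=np.array([[-130,85,120],[-130,-85,120],[130,85,120],[130,-85,120],[-59,0,120],[-84,60,120],[-84,-60,120]],float)
S=np.array([[152,24],[28,157],[412,166],[301,323],[160,124],[180,62],[92,160]])/2.6+[194.7,119.7]
T=(np.array([[571,349],[745,289],[477,82],[652,22],[629,244],[575,294],[703,249]])-[442,0])/2.6+[169.7,109.7]
LW=np.array([[-130,85,120],[-84,60,120],[66,60,120],[66,-60,120]],float);W=np.array([[146,79],[228,120],[471,121],[442,291]])
c={k:viewer.camera_params(k) for k in('scene','top','wrist')}
f=lambda v:np.r_[(proj(c['scene'],P(v,L))-S).ravel(),(proj(c['top'],P(v,L))-T).ravel(),(proj(c['wrist'],P(v,LW))-W).ravel()]
v=least_squares(f,[576,128,20,.31],x_scale=[10,10,10,.1]).x
print(v,f(v).round(1)[-8:],P(v,[[-59,0,120],[-84,0,116],[66,0,116]]));np.save('v.npy',v)
E
```

```text
[5.78496028e+02 1.26736792e+02 1.99912621e+01 3.15545724e-01] [-1.6 -1.7 -2.   0.3  3.   0.6 -1.7 -1.8] [[522.40902574 108.42700922 139.99126214]
 [498.64334666 100.66862678 135.99126214]
 [641.23742111 147.21892144 135.99126214]]
```

```bash
python3 -m crank '[[[0,0.003,0.02,0,0],[0,0.003,0.035,0,0],[0,0.003,0.040,0,0],[0,0.003,0.042,0,0],[0,0.003,0.043,0,0],[0,0.003,0.044,0,0],[0,0.003,0.045,0,0],[0,0.003,0.045,0,0],[0,0.003,0.045,0,0]]]' 20
```

```text
time_s: 2.57
position: [523.1, 110.1, 216.4]
ee_rot: [0.588, 0.809, 0.0, 0.0]
wrist_force: [-1.0, -0.1, -0.1]
width: -0.4
gripper_force: 0.0
```

```bash
python3 -m crank '[[[0,0,0.001,0,0],[0,0,0.002,0,0],[0,0,0.003,0,0],[0,0,0.004,0,0],[0,0,0.005,0,0],[0,0,0.005,0,0]]]'; python3 -m crank '[[[0,0,0.001,0,0],[0,0,0.001,0,0]]]'
```

```text
time_s: 3.07
position: [523.2, 110.1, 212.1]
ee_rot: [0.588, 0.809, 0.001, 0.001]
wrist_force: [-2.0, -0.6, 8.1]
width: 0.0
gripper_force: 4.1
time_s: 3.23
position: [523.2, 110.1, 211.2]
ee_rot: [0.588, 0.809, 0.001, 0.001]
wrist_force: [-1.5, -0.3, 7.1]
width: 0.1
gripper_force: 3.4
```

```bash
python3 -m crank '[[[0,0,0.001,0,0],[0,0,0.001,0,0]]]'; python3 -m crank '[[[0,0,0.001,0,0],[0,0,0.001,0,0]]]'
```

```text
time_s: 3.4
position: [523.1, 110.1, 209.5]
ee_rot: [0.588, 0.809, 0.0, 0.0]
wrist_force: [-0.5, 0.1, 4.0]
width: 0.2
gripper_force: 2.1
time_s: 3.57
position: [523.2, 110.2, 208.0]
ee_rot: [0.588, 0.809, 0.0, 0.0]
wrist_force: [0.6, 1.0, 3.8]
width: 0.1
gripper_force: 2.1
```

```bash
python3 -m crank '[[[0,0.001,-0.002,0,0],[0,0.002,-0.005,0,0],[0,0.003,-0.008,0,0],[0,0.004,-0.011,0,0],[0,0.006,-0.014,0,0],[0,0.007,-0.017,0,0],[0,0.008,-0.020,0,0],[0,0.009,-0.023,0,0],[0,0.010,-0.026,0,0],[0,0.010,-0.026,0,0]]]'
```

```text
time_s: 4.4
position: [533.1, 113.3, 234.7]
ee_rot: [0.588, 0.809, 0.001, 0.001]
wrist_force: [0.1, -1.2, 2.2]
width: -0.2
gripper_force: 1.3
```

```bash
python3 -m crank '[[[0,0.001,-0.002,0,0],[0,0.002,-0.004,0,0],[0,0.003,-0.006,0,0],[0,0.003,-0.008,0,0],[0,0.003,-0.010,0,0],[0,0.004,-0.012,0,0],[0,0.004,-0.014,0,0],[0,0.004,-0.014,0,0]]]';python3 -m crank '[[[0,0.001,-0.002,0,0],[0,0.002,-0.004,0,0],[0,0.003,-0.006,0,0],[0,0.003,-0.008,0,0],[0,0.003,-0.010,0,0],[0,0.004,-0.012,0,0],[0,0.004,-0.014,0,0],[0,0.004,-0.016,0,0],[0,0.004,-0.018,0,0],[0,0.004,-0.020,0,0],[0,0.004,-0.022,0,0],[0,0.004,-0.024,0,0],[0,0.004,-0.026,0,0]]]'
```

```text
time_s: 5.07
position: [536.7, 114.5, 248.5]
ee_rot: [0.588, 0.809, 0.001, 0.0]
wrist_force: [0.8, 1.1, 2.2]
width: -0.1
gripper_force: 0.9
time_s: 6.15
position: [539.9, 115.5, 274.0]
ee_rot: [0.588, 0.809, -0.0, -0.0]
wrist_force: [-0.2, -0.7, 1.3]
width: 0.3
gripper_force: 0.0
```

```bash
python3 -m crank '[[[0,0,-0.02,0,0],[0,0,-0.04,0,0],[0,0,-0.04,0,1],[0,0,-0.04,0,1],[0,0,-0.04,0,1],[0,0,-0.04,0,1],[0,0,-0.04,0,1],[0,0,-0.04,0,1],[0,0,-0.04,0,1],[0,0,-0.04,0,1]]]' 20
python3 - <<'E'
from h import *
from plant import r,viewer
im=viewer.capture('scene')[:,:,::-1].copy();v=np.load('v.npy');p=viewer.camera_params('scene');s=r.sense()
print(s['position'],s['width'])
a=.43;L=[[66-150*np.cos(a)+4*np.sin(a),y,116+150*np.sin(a)+4*np.cos(a)] for y in(-60,60)]
im=cv2.resize(im[60:270,170:400],None,fx=2.6,fy=2.6,interpolation=cv2.INTER_CUBIC)
for q in proj(p,P(v,L)):cv2.circle(im,tuple(int(t) for t in (q-[170,60])*2.6),3,(0,0,255),-1)
cv2.imwrite('pics/s2.png',im)
E
```

```text
time_s: 6.98
position: [539.9, 115.6, 313.5]
ee_rot: [0.588, 0.809, -0.0, -0.0]
wrist_force: [0.3, 0.1, -0.6]
width: 85.4
gripper_force: 0.0
[539.97052891 115.59638968 313.65560718] 85.29379325739377
```

View pics/s2.png

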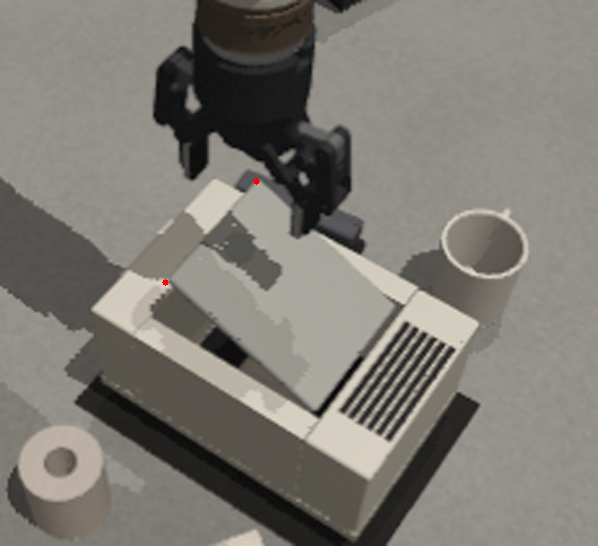

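The picture shows the cover resting at about 0.43 rad, with its lip within about 3 mm of the model's marks at (165,282) and (256,181). The fingers straddle it, so I'll lower them now.

```bash
python3 -m crank '[[[0,0,0.03,0,1],[0,0,0.05,0,1],[0,0,0.06,0,1],[0,0,0.067,0,1],[0,0,0.072,0,1],[0,0,0.075,0,1],[0,0,0.075,0,1],[0,0.003,0.075,0,1],[0,0.006,0.075,0,1],[0,0.008,0.075,0,1],[0,0.008,0.075,0,1]]]' 20; for i in 1; do python3 -m crank '[[[0,0.001,0,0,1],[0,0.002,0,0,1],[0,0.002,0,0,1]]]'; python3 -m crank '[[[0,0.001,0,0,1],[0,0.002,0,0,1],[0,0.002,0,0,1]]]'; done
```

```text
time_s: 7.95
position: [548.5, 118.3, 239.5]
ee_rot: [0.588, 0.809, 0.001, 0.001]
wrist_force: [-0.5, -0.4, 0.5]
width: 85.8
gripper_force: 0.0
time_s: 8.2
position: [549.6, 118.7, 238.9]
ee_rot: [0.588, 0.809, -0.0, -0.0]
wrist_force: [-0.2, 0.4, -0.3]
width: 85.3
gripper_force: 0.0
time_s: 8.45
position: [550.0, 118.8, 238.6]
ee_rot: [0.588, 0.809, -0.002, -0.001]
wrist_force: [-5.4, -1.4, 4.1]
width: 85.4
gripper_force: 2.7
```

```bash
python3 -m crank '[[[0,0,-0.003,0,1],[0,0.002,-0.007,0,1],[0,0.004,-0.011,0,1],[0,0.007,-0.015,0,1],[0,0.009,-0.019,0,1],[0,0.012,-0.0225,0,1],[0,0.012,-0.0225,0,1]]]'
```

```text
time_s: 9.03
position: [562.2, 122.8, 262.8]
ee_rot: [0.588, 0.809, -0.001, -0.0]
wrist_force: [-8.0, -2.1, 4.5]
width: 85.5
gripper_force: 4.0
```

```bash
python3 - <<'E'
from h import *
from plant import viewer
a=viewer.capture('scene')[60:270,170:400,::-1]
cv2.imwrite('pics/s3.png',cv2.resize(a,None,fx=2.2,fy=2.2,interpolation=cv2.INTER_CUBIC))
E
```

```text
(no output)
```

View pics/s3.png

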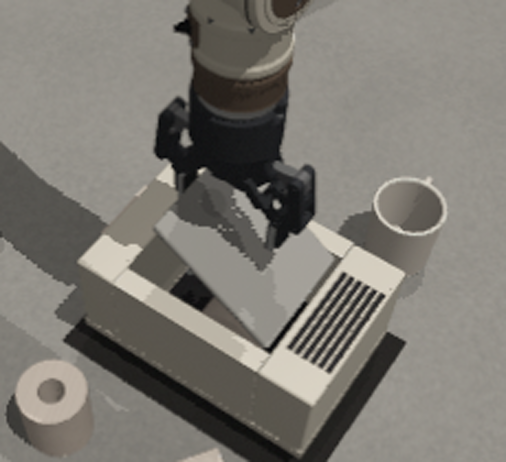

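The cover is now at about 0.6 rad, with its lip on the front finger and the rear fingertip clear of the panel near (265,250). I'll continue along the arc.

```bash
python3 -m crank '[[[0,0.003,-0.005,0,1],[0,0.007,-0.010,0,1],[0,0.011,-0.015,0,1],[0,0.015,-0.020,0,1],[0,0.019,-0.0245,0,1],[0,0.024,-0.029,0,1],[0,0.029,-0.0335,0,1],[0,0.035,-0.038,0,1],[0,0.042,-0.043,0,1],[0,0.042,-0.043,0,1]]]'
```

```text
time_s: 9.92
position: [605.1, 136.7, 305.8]
ee_rot: [0.588, 0.809, 0.002, 0.002]
wrist_force: [-0.4, 0.4, 0.1]
width: 85.7
gripper_force: 0.2
```

```bash
python3 -m crank '[[[0,0.005,-0.003,0,1],[0,0.010,-0.006,0,1],[0,0.015,-0.009,0,1],[0,0.020,-0.012,0,1],[0,0.025,-0.014,0,1],[0,0.025,-0.016,0,0.9],[0,0.025,-0.018,0,0.8],[0,0.025,-0.020,0,0.7],[0,0.025,-0.022,0,0.6],[0,0.025,-0.023,0,0.5],[0,0.025,-0.024,0,0.4],[0,0.025,-0.024,0,0.35],[0,0.025,-0.024,0,0.35],[0,0.025,-0.024,0,0.35]]]'
```

```text
time_s: 11.08
position: [626.6, 143.6, 328.3]
ee_rot: [0.588, 0.809, 0.0, -0.0]
wrist_force: [-0.5, -0.1, -0.4]
width: 30.0
gripper_force: 0.0
```

```bash
python3 - <<'E'
from h import *
from plant import viewer
a=viewer.capture('scene')[40:270,170:400,::-1]
cv2.imwrite('pics/s4.png',cv2.resize(a,None,fx=2.4,fy=2.4,interpolation=cv2.INTER_CUBIC))
E
```

```text
(no output)
```

View pics/s4.png

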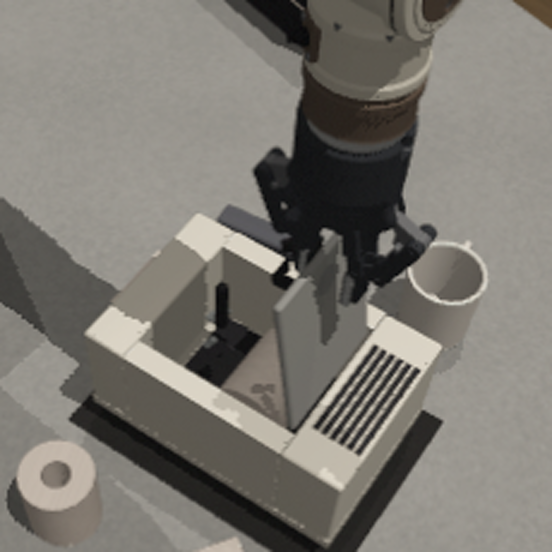

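The cover stands at about 1.4 rad between the narrowed fingers, with its lip near (335,240). I'll lead it past upright with the rear finger guarding.

```bash
python3 -m crank '[[[0,0.004,0,0,0.35],[0,0.008,0,0,0.35],[0,0.012,0,0,0.35],[0,0.016,0,0,0.35],[0,0.020,0,0,0.35],[0,0.024,0,0,0.35],[0,0.028,0,0,0.35],[0,0.032,0,0,0.35],[0,0.035,0,0,0.35],[0,0.038,0,0,0.35],[0,0.041,0,0,0.35],[0,0.044,0,0,0.35],[0,0.047,0,0,0.35],[0,0.050,0,0,0.35],[0,0.052,0,0,0.35],[0,0.054,0,0,0.35],[0,0.054,0,0,0.35],[0,0.054,0,0,0.35]]]'
```

```text
time_s: 12.63
position: [678.0, 160.2, 328.3]
ee_rot: [0.588, 0.809, -0.0, -0.0]
wrist_force: [-0.1, -0.3, -0.0]
width: 30.0
gripper_force: 0.0
```

```bash
python3 - <<'E'
from h import *
from plant import viewer
a=viewer.capture('scene')[40:270,170:400,::-1]
cv2.imwrite('pics/s5.png',cv2.resize(a,None,fx=2.4,fy=2.4,interpolation=cv2.INTER_CUBIC))
E
```

```text
(no output)
```

View pics/s5.png

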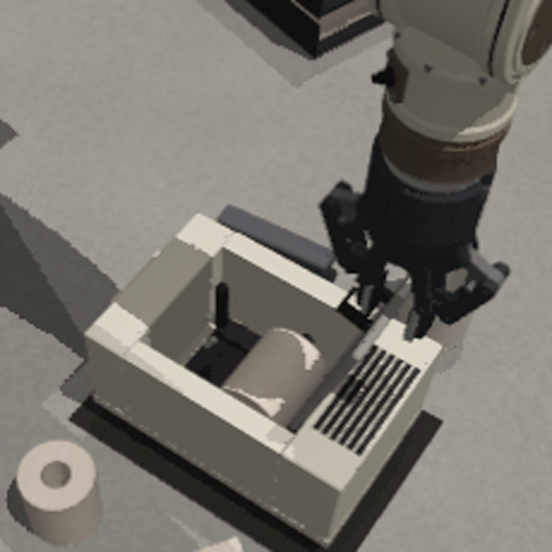

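The cover leans back past upright and shows no contact force. I'll lift straight out and check.

```bash
python3 -m crank '[[[0,0,-0.005,0,0.35],[0,0,-0.015,0,0.35],[0,0,-0.03,0,0.35],[0,0,-0.05,0,0.35],[0,-0.01,-0.07,0,0.35],[0,-0.05,-0.09,0,0.35],[0,-0.09,-0.09,0,0.35],[0,-0.13,-0.09,0,0.35],[0,-0.17,-0.09,0,0.35],[0,-0.17,-0.09,0,0.35],[0,-0.17,-0.09,0,0.35],[0,-0.17,-0.09,0,0.35],[0,-0.17,-0.09,0,0.35]]]'
python3 - <<'E'
from h import *
from plant import viewer
v=np.load('v.npy');p=viewer.camera_params('scene')
a=viewer.capture('scene')[40:270,170:400,::-1];a=cv2.resize(a,None,fx=2.4,fy=2.4,interpolation=cv2.INTER_CUBIC)
for t,c in((1.57,(255,0,0)),(1.7,(0,255,0)),(1.85,(0,0,255))):
  for q in proj(p,P(v,[[66-150*np.cos(t),y,116+150*np.sin(t)] for y in(-60,60)])):cv2.circle(a,tuple(int(k) for k in (q-[170,40])*2.4),3,c,-1)
cv2.imwrite('pics/s6.png',a)
E
```

```text
time_s: 13.77
position: [517.6, 108.3, 419.2]
ee_rot: [0.588, 0.809, 0.001, 0.001]
wrist_force: [0.6, -0.4, 0.4]
width: 30.0
gripper_force: 0.0
```

View pics/s6.png

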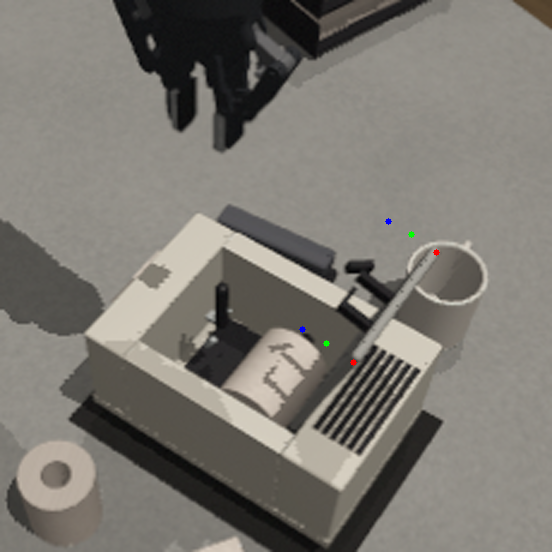

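The cover's front edge lies on the red 1.85 rad marks at (353,362) and (436,252), so it is on its stop. The arm is clear and the things around the printer haven't moved.

```bash
python3 -c "
from plant import r
print(r.close_job())"
```

```text
the job is handed in; nothing more can be done
None
```

The label printer's cover is open on its stop at about 1.85 rad, the arm is clear of it, the surrounding items look undisturbed in the last picture, and the job was handed in at about 14 s; the hand-in returned no verdict.

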